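# Oil the roasting pan and rock the potato tub out over it

## Task

Get the potatoes ready for roasting: press the cap of the oil spray can fully down for a moment and let it spring back up, then rock the heavy steel tub forward over its front bottom edge (the bar on its back is there to hold it by) so that all five potatoes roll into the roasting pan. The tub is too heavy to carry, so keep its front edge down on the chopping block; then rock it back to stand upright on the block without letting it fall, and let go. Leave the pan in its place and the other things on the counter alone.

Things in the scene. Friction and masses are not known exactly. Their poses are not given: they have to be found in the camera images.
- block: white plastic chopping block, fixed, 220 (x) x 200 (y) x 80 mm high; origin at the centre of its underside, z up. The tub stands on its top (80 mm above the counter); its -y side faces the pan.
- tub: heavy open steel tub (1.7 kg +-20 %, plus potatoes), loose on the block. Origin: middle of its underside; z up, -y the pouring direction (front), x along its 160 mm width. Upright back wall at y = +65 mm, rim at z = 128 mm; front wall leans outward 0.35 rad to a lip at y = -80, z = 113 mm. Stands on two round runners (6 mm radius) along x, at y = -57 (front) and +55 mm.
- tub_bar (a point): middle of the round horizontal steel bar (14 mm thick, 106 mm clear between its end brackets) on the back of the tub, to hold it by; it lies along x, at y = +110 mm, z = 115 mm in the tub's frame, 38 mm clear of the back wall. Axes as the tub's. The bar can turn between gripper fingers.
- tub_edge (a point): middle of the tub's front bottom edge: the underside of the front runner (y = -57 mm, z = 0 in the tub's frame, axes as the tub's), 14 to 26 mm in from the block's -y side. The tub rocks and rolls on it. Tipped 1.6 to 1.8 rad forward, its lip reaches into the pan and the potatoes roll out; from about 0.8 rad on it would fall over if not held back.
- pan: open aluminium roasting pan, loose (0.9 kg), 240 x 240 mm outside, 60 mm high, walls and floor 4 mm; origin at the centre of its underside. It stands on the counter about 10 mm beyond the block's -y side.
- potato0: small potato, an egg shape 50 x 42 mm, 55 g; origin at its centre. It starts in the tub.
- potato1: small potato, an egg shape 50 x 42 mm, 55 g; origin at its centre. It starts in the tub.
- potato2: small potato, an egg shape 50 x 42 mm, 55 g; origin at its centre. It starts in the tub.
- potato3: small potato, an egg shape 50 x 42 mm, 55 g; origin at its centre. It starts in the tub.
- potato4: small potato, an egg shape 50 x 42 mm, 55 g; origin at its centre. It starts in the tub.
- cap_top (a point): centre of the flat top of the round white cap (32 mm wide, 20 mm high) of the oil spray can, about 194 mm above the counter when up. The aluminium can (52 mm wide) is fixed in a bracket beyond the pan, its nozzle pointing to the pan. The cap is pressed straight down.
- cap (a joint): travel of the cap: 0 up, 0.006 m fully down; sprung, about 2 N to start and 5.5 N fully down.
- sauce: amber sauce bottle 56 mm wide, 170 mm high, a bystander beside the block; origin at its underside
- shaker: small shaker jar 44 mm wide, 90 mm high, a bystander near the pan; origin at its underside
- ramekin: lidded white ramekin 70 mm wide, 40 mm high, a bystander near the pan; origin at its underside
- turner: spatula 280 mm long lying on the counter, a bystander; origin on its underside

How it is judged:
On the way, in this order (a step that is already met when the one before it is completed fails the run):
1. the cap of the oil spray is pressed down (value of joint cap above 0.0045 m), for 0.1 s.
2. the cap is let up again (value of joint cap below 0.0015 m), for 0.1 s.
3. the tub is rocked far forward on its front edge, which rests on the block (angle between tub_bar's own z axis and vertical above 1 rad and contact force between tub and block above 0.3 N), for 0.2 s.
At the end, for the whole second after the job is handed in: All five potatoes lie at rest inside the pan (centres within its walls and no more than 75 mm above its underside), the tub stands upright (within 0.06 rad), at rest and on the block (front edge 70 to 90 mm above the counter), and the cap is up (within 1.5 mm) (x of potato0 in the frame of pan between -0.118 and 0.118 m and y of potato0 in the frame of pan between -0.118 and 0.118 m and z of potato0 in the frame of pan between 0 and 0.075 m and x of potato1 in the frame of pan between -0.118 and 0.118 m and y of potato1 in the frame of pan between -0.118 and 0.118 m and z of potato1 in the frame of pan between 0 and 0.075 m and x of potato2 in the frame of pan between -0.118 and 0.118 m and y of potato2 in the frame of pan between -0.118 and 0.118 m and z of potato2 in the frame of pan between 0 and 0.075 m and x of potato3 in the frame of pan between -0.118 and 0.118 m and y of potato3 in the frame of pan between -0.118 and 0.118 m and z of potato3 in the frame of pan between 0 and 0.075 m and x of potato4 in the frame of pan between -0.118 and 0.118 m and y of potato4 in the frame of pan between -0.118 and 0.118 m and z of potato4 in the frame of pan between 0 and 0.075 m and linear speed of each of potato0, potato1, potato2, potato3, potato4 below 0.05 m/s and angle between tub_bar's own z axis and vertical below 0.06 rad and linear speed of tub below 0.02 m/s and height (world z) of tub_edge between 0.07 and 0.09 m and value of joint cap below 0.0015 m); the robot touches nothing.
It fails at once if the tub is lifted: its front edge rises more than 30 mm above the block (height (world z) of tub_edge above 0.11 m).
It fails at once if the tub falls (turns faster than 2.5 rad/s) (angular speed of tub above 2.5 rad/s).
It fails at once if the pan is shifted by more than 40 mm (distance of pan from where it was at the start of the episode above 0.04 m).
It fails at once if a bystander is moved by more than 40 mm (distance of any of sauce, shaker, ramekin, turner from where it was at the start of the episode above 0.04 m).
It also fails if it takes over 72 s, if anything falls off the work surface, if the arm or the gripper's body presses on something with over 40 N, if the wrist force passes 120 N, or if a joint passes its speed limit or range.

## Robot

A 6-joint arm with a two-finger parallel gripper is mounted at the origin on the work surface. World frame = base frame: x ahead of the robot, y to its left, z up, the work surface at z = 0. Lengths are in m, angles in rad, forces in N, time in s.
With the tool pointing down it reaches from about 0.35 to 0.875 m from the base axis. Payload 4.2 kg.
Tool frame: the origin (TCP) lies midway between the tips of the shut fingers; the grasp point (between the pads) lies 19 mm behind it; z points along the fingers, y is the line along which they close (so a half turn about z gives the same grasp; the last joint's range is limited). The gripper opens to 85 mm and grips with 20 to 120 N. Pads are 22 mm wide; open, the fingers measure 114 mm over their backs; the gripper's body (76 mm by 85 mm) begins 54 mm behind the grasp point. The pads swing forward as they close: fully open they stand 13 mm farther back than shut.
Start: joints at [-0.969, 0.385, 0.008, 0, -1.194, -0.259], TCP at [0.21, -0.589, 0.231] pointing down, gripper open.
Joint ranges: [-3.14, 3.14], [-1.21, 2.06], [-1.07, 1.41], [-3.16, 2.05], [-2.99, -0.16], [-3.1, 3.1]. Speed limits (rad/s): [2.79, 2.79, 3.14, 3.14, 3.14, 3.14].

## Interface

Orientations are given as a rotation vector (axis times angle).
In Python, from workcell import bot gives the robot as it stands.
- The arm moves only by the tool carry_out, never from a script. Its argument "motion" is a list of rows, each an object of numbers: "dx", "dy", "dz": the shift along the world's x, y, z in mm; "turn": the turn about the world's z in degrees. In form: [{"dx": .., "dy": .., "dz": .., "turn": ..}, ...]. A call has 1 to 12 rows; each row is the pose to reach, as a shift and turn from the pose commanded when the call began; what a row does not reach only later rows make up. A row lasts 1/8 s, in which the tool goes at most 62.5 mm and 10.7 degrees, less where a joint would pass 70% of its speed; a pose out of reach is approached as far as the arm can. A call with a gripper value outside its range is refused whole. "grip" is the opening in per cent of the stroke, from 0 (shut) to 100 (fully open), set as the call begins (left out, the last holds). The fingers move at their own pace and stop on an object; the grip force is fixed at half the most. Time passes only in rows, so rows that repeat a pose let the fingers close. It gives the time, the measured TCP pose, the force, the opening and the grip force at its end, in the units of the state.
- bot.sense(): the state, without advancing time (a new reading comes with each control period).
- bot.get_image(name): name is "scene" or "side" or "wrist"; returns the picture (400x640x3 uint8, red, green, blue); there is no depth.
- bot.camera_params(name): a dict with "fx", "fy", "cx", "cy" (pixels), "T" (4x4, takes a point from camera to world coordinates); the wrist camera has in their place "tool_from_camera" (4x4, takes a point from camera to tool coordinates, whose origin is the TCP and whose axes are the flange's). Camera axes: x right, y up, looking along -z (the intrinsics and any distortion apply to the point x, -y, -z); pixel columns grow to the right and rows downward; lengths in m; the calibration is good to about 2 mm. The wrist camera is an equidistant fisheye: a pixel r from the principal point sees the ray r / f radians off the axis. A picture is of the moment at which its call begins: read the wrist's pose just before it. camera_params takes no time and is no camera call.
- bot.finish_job(): hands the job in; it is judged then, once.
The state is a dict: "clock": time; "joint_pos": joint angles; "joint_velocities": joint speeds; "tau": joint torques, N m; "tcp_pos": TCP position; "eef_rot": TCP orientation; "contact_force": force on the tool from outside, world axes, zero at the start; "ft_torque": the same for the moment, N m; "opening": opening from 0.0 (shut) to 1.0 (fully open); "finger_force": force on a finger pad.
Only numpy, scipy, OpenCV 4.12 (cv2) and the standard library are available. Lean on these libraries where they do the work, as an engineer would, in place of code of your own. Each camera call takes 0.05 s, during which the arm holds its last target. There are 200 camera calls.

## Working session

There is one attempt and no reset: what is moved stays moved. The work goes in short steps, Python scripts to look and compute and a tool call to move; the robot and the scene stay as the last step left them, time stands still between calls to the robot, and variables do not carry over. Pictures are saved under pics/ and viewed, at most 11 in all, crops included, and the job is handed in when it is done.

Besides the shell and the picture viewer there is one more tool, called as a command line: name --argument value ..., lists and objects as JSON in quotes. carry_out: Moves the arm, as the interface text tells. Its arguments: {"type":"object","properties":{"motion":{"type":"array"},"grip":{"type":"number"}},"required":["motion"]}

```bash
mkdir -p pics; ls; cat > h.py <<'E'
import numpy as np, cv2
from workcell import bot
def ray(name,u,v):
    p=bot.camera_params(name);T=np.array(p["T"])
    d=T[:3,:3]@np.array([(u-p["cx"])/p["fx"],-(v-p["cy"])/p["fy"],-1.0])
    return T[:3,3],d
def onz(name,u,v,z):
    o,d=ray(name,u,v);return o+d*(z-o[2])/d[2]
def proj(name,P):
    p=bot.camera_params(name);T=np.array(p["T"])
    c=T[:3,:3].T@(np.array(P)-T[:3,3]);return p["cx"]+p["fx"]*c[0]/-c[2],p["cy"]-p["fy"]*c[1]/-c[2]
def tri(n1,p1,n2,p2):
    a,d=ray(n1,*p1);b,e=ray(n2,*p2)
    s=np.linalg.lstsq(np.c_[d,-e],b-a,rcond=None)[0]
    x,y=a+s[0]*d,b+s[1]*e
    return (x+y)/2,np.linalg.norm(x-y)
E
python3 - <<'E'
from h import *
for n in("scene","side"):
    cv2.imwrite(f"pics/{n}0.png",bot.get_image(n)[:,:,::-1]); p=bot.camera_params(n); print(n,{k:(np.round(v,3).tolist()) for k,v in p.items()})
print(bot.sense())
E
```

```text
pics
scene {'fx': 497.0, 'fy': 497.0, 'cx': 317.659, 'cy': 199.995, 'T': [[-0.711, -0.555, 0.433, 1.157], [0.704, -0.565, 0.431, 0.446], [0.005, 0.611, 0.792, 1.08], [0.0, 0.0, 0.0, 1.0]]}
side {'fx': 392.88, 'fy': 392.88, 'cx': 315.545, 'cy': 194.644, 'T': [[-0.954, 0.178, -0.242, 0.41], [-0.301, -0.539, 0.787, 0.64], [0.01, 0.823, 0.567, 0.64], [0.0, 0.0, 0.0, 1.0]]}
{'clock': 0.1, 'joint_pos': array([-9.69399310e-01,  3.85450001e-01,  6.77662943e-03, -4.42227598e-04,
       -1.19398578e+00, -2.58569096e-01]), 'joint_velocities': array([-0.00166878, -0.00196859,  0.00331652,  0.00051989, -0.00096578,
        0.00038934]), 'tau': array([-6.89620811e-04, -3.93320525e+01,  1.88929743e+01,  4.19796780e+00,
       -2.54344312e-03,  2.33768567e-06]), 'tcp_pos': array([ 0.20992373, -0.58814479,  0.23035333]), 'eef_rot': array([ 5.35558172e-01, -3.09519660e+00, -2.92853476e-03]), 'contact_force': array([-0.46837678,  0.28903886,  0.78952041]), 'ft_torque': array([-0.04472595,  0.01976467,  0.06157855]), 'finger_force': 0.0, 'opening': 1.0019359851521406}
```

View pics/scene0.png

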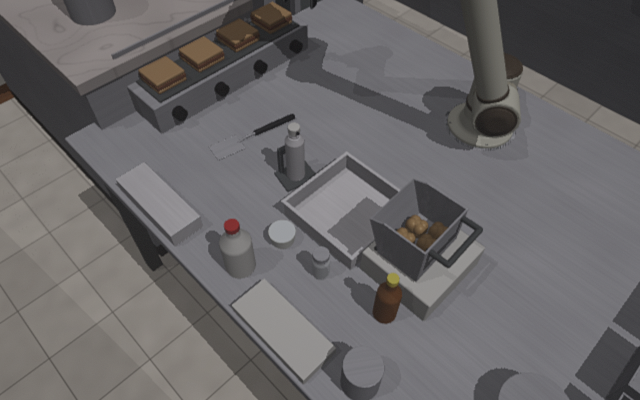

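View pics/side0.png

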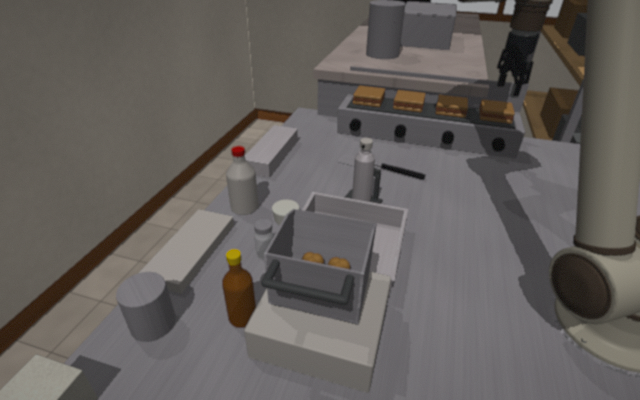

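The scene view shows the tub with its dark bar from (436,255) to (478,223) and the cap near (294,128). In the side view the bar runs from (264,282) to (350,296) and the cap is near (366,143). I'll enlarge these areas.

```bash
python3 - <<'E'
from h import *
S=cv2.imread("pics/scene0.png");D=cv2.imread("pics/side0.png")
def c(im,x,y,w,h,k): return cv2.resize(im[y:y+h,x:x+w],None,fx=k,fy=k,interpolation=cv2.INTER_CUBIC)
a=c(S,360,180,133,133,3)  # 399
b=c(D,240,205,160,133,2.5)
m=np.zeros((600,800,3),np.uint8)
m[:399,:399]=a; m[:332,400:800]=b
e=c(S,275,115,40,33,6);f=c(D,345,132,40,33,6)
m[401:599,0:240]=e;m[401:599,400:640]=f
cv2.imwrite("pics/m1.png",m)
for q in[((436,255),(264,282)),((478,223),(350,296)),((294,127),(366,142))]:print(tri("scene",q[0],"side",q[1]))
E
```

```text
(array([0.60427947, 0.24817131, 0.18799456]), np.float64(0.024164891897933007))
(array([0.47326296, 0.2558902 , 0.19857382]), np.float64(0.0026586013580902116))
(array([ 0.55095228, -0.24477187,  0.19211436]), np.float64(0.0016334848127424312))
```

View pics/m1.png

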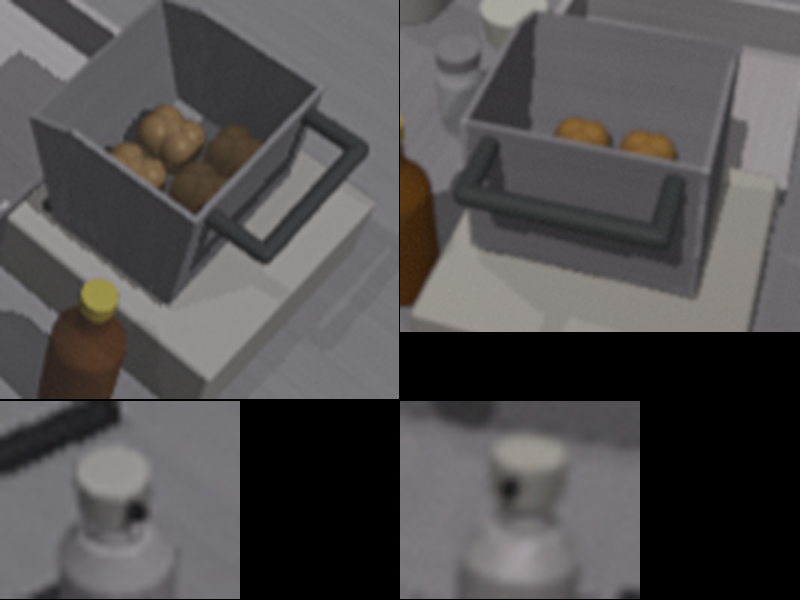

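```bash
python3 - <<'E'
from h import *
np.set_printoptions(precision=4,suppress=True)
for n,a,b in[("barL",(448.3,261.7),(266.8,280.2)),("barR",(479,230),(345.6,298.2)),("rimL",(426.7,254),(267.2,253.8)),("rimR",(466.7,210.7),(363.2,271)),("lipL",(373.3,220),(290.8,211)),("lipR",(414.3,181),(374,225)),("cap",(293.8,125.2),(366.7,139.8))]:print(n,*tri("scene",a,"side",b))
print("cap z", onz("scene",293.8,125.2,.194),onz("side",366.7,139.8,.194))
print("blk", onz("scene",483.3,248.3,.08),onz("scene",430,301.7,.08))
print("pan", [onz("scene",*p,.06) for p in [(347,155),(283,203),(352,261)]])
print({k:(np.round(v,4).tolist()) for k,v in bot.camera_params("wrist").items()})
E
```

```text
barL [0.5989 0.2681 0.201 ] 0.0005561268611790879
barR [0.4807 0.2637 0.195 ] 0.005928705527958032
rimL [0.6181 0.2254 0.2083] 0.004733466649899885
rimR [0.4663 0.2179 0.209 ] 0.008079196482455774
lipL [0.6271 0.09   0.1966] 0.0007464787836724954
lipR [0.472  0.0805 0.1933] 0.0025564187200905314
cap [ 0.5501 -0.2461  0.1974] 0.0009135111669909169
cap z [ 0.5473 -0.2493  0.194 ] [ 0.5514 -0.2521  0.194 ]
blk [0.4326 0.2797 0.08  ] [0.6333 0.2756 0.08  ]
pan [array([ 0.4301, -0.164 ,  0.06  ]), array([ 0.6706, -0.1644,  0.06  ]), array([0.6703, 0.0779, 0.06  ])]
{'fx': 309.7069, 'fy': 309.7069, 'cx': 315.7083, 'cy': 196.4483, 'tool_from_camera': [[0.0003, 0.9525, 0.3046, 0.0782], [1.0, -0.0001, -0.0005, -0.0004], [-0.0005, 0.3046, -0.9525, -0.1431], [0.0, 0.0, 0.0, 1.0]]}
```

carry_out --motion '[{"dx":20,"dy":20,"dz":10,"turn":-2},{"dx":50,"dy":50,"dz":20,"turn":-4},{"dx":85,"dy":85,"dz":30,"turn":-6},{"dx":120,"dy":120,"dz":30,"turn":-8},{"dx":155,"dy":155,"dz":30,"turn":-10},{"dx":190,"dy":190,"dz":30,"turn":-12},{"dx":225,"dy":225,"dz":30,"turn":-14},{"dx":260,"dy":260,"dz":30,"turn":-16},{"dx":290,"dy":290,"dz":30,"turn":-17},{"dx":320,"dy":320,"dz":30,"turn":-17},{"dx":339,"dy":339,"dz":30,"turn":-17},{"dx":339,"dy":339,"dz":30,"turn":-17}]' --grip 0

```text
clock: 1.6
tcp_pos: [0.5499, -0.2481, 0.2603]
eef_rot: [0.076, -3.139, -0.001]
contact_force: [0.1, -1.2, -1.0]
opening: 0.0
finger_force: 0.0
```

```bash
cat >> h.py <<'E'
from scipy.spatial.transform import Rotation as Ro
def wproj(P,s):
    p=bot.camera_params("wrist");M=np.array(p["tool_from_camera"])
    t=Ro.from_rotvec(s["eef_rot"]).inv().apply(np.array(P)-s["tcp_pos"])
    c=M[:3,:3].T@(t-M[:3,3]);x,y,z=c[0],-c[1],-c[2]
    rho=np.hypot(x,y);r=p["fx"]*np.arctan2(rho,z)
    return p["cx"]+r*x/rho,p["cy"]+r*y/rho
def wonz(u,v,z,s):
    p=bot.camera_params("wrist");M=np.array(p["tool_from_camera"])
    a,b=u-p["cx"],v-p["cy"];r=np.hypot(a,b);th=r/p["fx"]
    d=np.array([np.sin(th)*a/r,-np.sin(th)*b/r,-np.cos(th)])
    R=Ro.from_rotvec(s["eef_rot"]);d=R.apply(M[:3,:3]@d);o=s["tcp_pos"]+R.apply(M[:3,3])
    return o+d*(z-o[2])/d[2]
E
python3 - <<'E'
from h import *
s=bot.sense();im=bot.get_image("wrist")[:,:,::-1].copy()
print(s["clock"],s["tcp_pos"],s["eef_rot"],s["opening"],s["contact_force"])
for c in [(.549,-.249,.194)]:
    u=wproj(c,s);print(u)
cv2.imwrite("pics/w1.png",im)
E
```

```text
1.6 [ 0.54992538 -0.24812882  0.26032088] [ 7.63641404e-02 -3.13918022e+00 -9.51899090e-04] 0.00011975111266940423 [ 0.13054186 -1.2172373  -0.9655968 ]
(np.float64(314.94174226874696), np.float64(209.94823903365165))
```

View pics/w1.png

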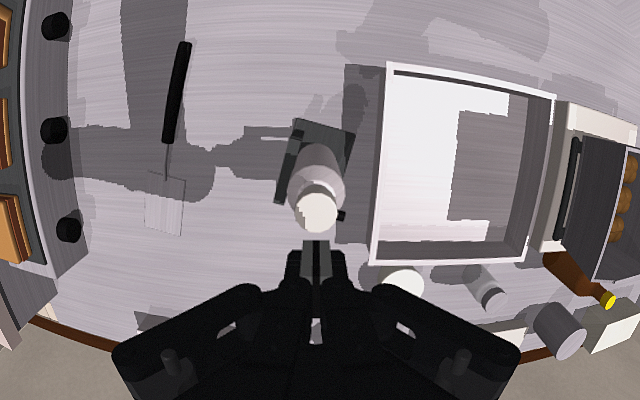

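The cap shows at (316,212) against a prediction of (315,210), so the tool is over it to within 1–2 mm. Next I press it down.

carry_out --motion '[{"dz":-15},{"dz":-35},{"dz":-52},{"dz":-60},{"dz":-64},{"dz":-67},{"dz":-69},{"dz":-71},{"dz":-71},{"dz":-71}]'

```text
invalid input
```

carry_out --motion '[{"dx":0,"dy":0,"dz":-15,"turn":0},{"dx":0,"dy":0,"dz":-35,"turn":0},{"dx":0,"dy":0,"dz":-52,"turn":0},{"dx":0,"dy":0,"dz":-60,"turn":0},{"dx":0,"dy":0,"dz":-64,"turn":0},{"dx":0,"dy":0,"dz":-67,"turn":0},{"dx":0,"dy":0,"dz":-69,"turn":0},{"dx":0,"dy":0,"dz":-71,"turn":0},{"dx":0,"dy":0,"dz":-71,"turn":0},{"dx":0,"dy":0,"dz":-71,"turn":0}]' --grip 0

```text
clock: 2.9
tcp_pos: [0.5492, -0.2499, 0.1909]
eef_rot: [-0.072, 3.14, -0.001]
contact_force: [-1.2, -0.4, 4.3]
opening: 0.003
finger_force: 1.8
```

carry_out --motion '[{"dx":0,"dy":0,"dz":-1,"turn":0},{"dx":0,"dy":0,"dz":-2,"turn":0},{"dx":0,"dy":0,"dz":-3,"turn":0},{"dx":0,"dy":0,"dz":-3,"turn":0},{"dx":0,"dy":0,"dz":-3,"turn":0}]' --grip 0

```text
clock: 3.52
tcp_pos: [0.5493, -0.2498, 0.1881]
eef_rot: [-0.073, 3.14, -0.001]
contact_force: [-2.9, -0.5, 7.4]
opening: 0.003
finger_force: 3.4
```

carry_out --motion '[{"dx":0,"dy":0,"dz":-1,"turn":0},{"dx":0,"dy":0,"dz":-2,"turn":0},{"dx":0,"dy":0,"dz":-2,"turn":0},{"dx":0,"dy":0,"dz":-2,"turn":0}]' --grip 0

```text
clock: 4.03
tcp_pos: [0.5493, -0.2499, 0.188]
eef_rot: [-0.074, 3.139, -0.002]
contact_force: [-4.5, 1.4, 13.7]
opening: 0.002
finger_force: 6.7
```

carry_out --motion '[{"dx":0,"dy":0,"dz":3,"turn":0},{"dx":0,"dy":0,"dz":10,"turn":0},{"dx":0,"dy":0,"dz":25,"turn":0},{"dx":0,"dy":0,"dz":50,"turn":0},{"dx":0,"dy":0,"dz":80,"turn":0},{"dx":0,"dy":20,"dz":100,"turn":0},{"dx":0,"dy":55,"dz":110,"turn":0},{"dx":0,"dy":100,"dz":110,"turn":0},{"dx":0,"dy":150,"dz":110,"turn":0},{"dx":0,"dy":200,"dz":110,"turn":0},{"dx":0,"dy":240,"dz":110,"turn":0},{"dx":0,"dy":270,"dz":110,"turn":0}]' --grip 40

```text
clock: 5.52
tcp_pos: [0.5487, 0.0224, 0.2954]
eef_rot: [0.074, -3.14, -0.001]
contact_force: [-0.0, -0.3, 0.2]
opening: 0.403
finger_force: 0.0
```

The cap bottomed: z held at 0.188 m while the force rose to 13.7 N. It has now been released. I move above the bar.

carry_out --motion '[{"dx":0,"dy":20,"dz":0,"turn":0},{"dx":-2,"dy":55,"dz":0,"turn":0},{"dx":-4,"dy":95,"dz":0,"turn":0},{"dx":-6,"dy":140,"dz":0,"turn":0},{"dx":-8,"dy":180,"dz":0,"turn":0},{"dx":-9,"dy":215,"dz":0,"turn":0},{"dx":-9,"dy":235,"dz":0,"turn":0},{"dx":-9,"dy":244,"dz":0,"turn":0},{"dx":-9,"dy":244,"dz":-10,"turn":0},{"dx":-9,"dy":244,"dz":-20,"turn":0},{"dx":-9,"dy":244,"dz":-20,"turn":0}]' --grip 40

```text
clock: 6.9
tcp_pos: [0.5396, 0.2631, 0.2739]
eef_rot: [0.07, -3.138, 0.003]
contact_force: [0.2, -0.6, -0.5]
opening: 0.393
finger_force: 0.0
```

```bash
python3 - <<'E'
from h import *
s=bot.sense();im=bot.get_image("wrist")[:,:,::-1].copy()
print(s["clock"],s["tcp_pos"],s["eef_rot"])
print(wproj((.540,.266,.195),s),wproj((.60,.268,.195),s),wproj((.481,.264,.195),s))
cv2.imwrite("pics/w2.png",im)
E
```

```text
6.9 [0.53962394 0.26309986 0.27386385] [ 7.03641774e-02 -3.13830941e+00  2.70452774e-03]
(np.float64(320.07526040059776), np.float64(206.19138909851858)) (np.float64(318.8327084158852), np.float64(273.7502397495385)) (np.float64(321.28586149593525), np.float64(128.03694319972507))
```

View pics/w2.png

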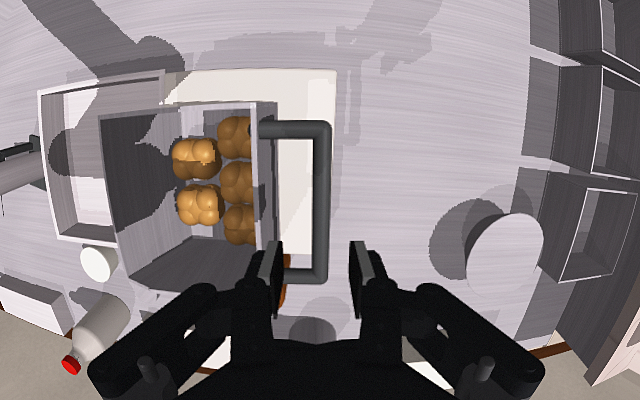

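The bar runs from (321,128) to (319,275), midway between the fingers and as predicted. I go down and grasp it.

carry_out --motion '[{"dx":0,"dy":2,"dz":-10,"turn":0},{"dx":0,"dy":2,"dz":-30,"turn":0},{"dx":0,"dy":2,"dz":-55,"turn":0},{"dx":0,"dy":2,"dz":-75,"turn":0},{"dx":0,"dy":2,"dz":-90,"turn":0},{"dx":0,"dy":2,"dz":-97,"turn":0},{"dx":0,"dy":2,"dz":-99,"turn":0},{"dx":0,"dy":2,"dz":-99,"turn":0}]' --grip 40

```text
clock: 7.95
tcp_pos: [0.5404, 0.2666, 0.1769]
eef_rot: [-0.073, 3.14, 0.001]
contact_force: [-0.4, 0.0, -0.2]
opening: 0.397
finger_force: 0.0
```

carry_out --motion '[{"dx":0,"dy":0,"dz":0,"turn":0},{"dx":0,"dy":0,"dz":0,"turn":0},{"dx":0,"dy":0,"dz":0,"turn":0},{"dx":0,"dy":0,"dz":0,"turn":0},{"dx":0,"dy":0,"dz":0,"turn":0},{"dx":0,"dy":0,"dz":0,"turn":0}]' --grip 0

```text
clock: 8.7
tcp_pos: [0.5404, 0.2668, 0.1771]
eef_rot: [-0.073, 3.139, 0.001]
contact_force: [-1.1, 1.9, 5.5]
opening: 0.138
finger_force: 58.6
```

```bash
python3 - <<'E'
import numpy as np
a=np.arctan2(109,167);R=np.hypot(167,109)
for t in np.arange(0,1.81,.05):
    h=R*(np.cos(a+t)-np.cos(a))-6*t;v=R*(np.sin(a+t)-np.sin(a));print(f"{t:.2f} dx{-h*.047:.1f} dy{h*.999:.1f} dz{v:.1f}")
E
```

```text
0.00 dx-0.0 dy0.0 dz0.0
0.05 dx0.3 dy-6.0 dz8.2
0.10 dx0.6 dy-12.3 dz16.1
0.15 dx0.9 dy-19.0 dz23.7
0.20 dx1.2 dy-26.2 dz31.0
0.25 dx1.6 dy-33.6 dz37.9
0.30 dx1.9 dy-41.4 dz44.5
0.35 dx2.3 dy-49.6 dz50.7
0.40 dx2.7 dy-58.0 dz56.4
0.45 dx3.1 dy-66.7 dz61.8
0.50 dx3.6 dy-75.6 dz66.7
0.55 dx4.0 dy-84.8 dz71.2
0.60 dx4.4 dy-94.2 dz75.3
0.65 dx4.9 dy-103.8 dz78.8
0.70 dx5.3 dy-113.6 dz82.0
0.75 dx5.8 dy-123.5 dz84.6
0.80 dx6.3 dy-133.5 dz86.7
0.85 dx6.8 dy-143.6 dz88.4
0.90 dx7.2 dy-153.8 dz89.6
0.95 dx7.7 dy-164.1 dz90.2
1.00 dx8.2 dy-174.3 dz90.4
1.05 dx8.7 dy-184.6 dz90.1
1.10 dx9.2 dy-194.8 dz89.3
1.15 dx9.6 dy-205.0 dz88.0
1.20 dx10.1 dy-215.1 dz86.1
1.25 dx10.6 dy-225.1 dz83.9
1.30 dx11.1 dy-234.9 dz81.1
1.35 dx11.5 dy-244.6 dz77.8
1.40 dx12.0 dy-254.2 dz74.1
1.45 dx12.4 dy-263.5 dz69.9
1.50 dx12.8 dy-272.6 dz65.3
1.55 dx13.2 dy-281.5 dz60.2
1.60 dx13.7 dy-290.1 dz54.7
1.65 dx14.0 dy-298.5 dz48.9
1.70 dx14.4 dy-306.5 dz42.6
1.75 dx14.8 dy-314.2 dz35.9
1.80 dx15.1 dy-321.6 dz28.9
```

First a slow stage to 0.3 rad, then a check of the forces.

carry_out --motion '[{"dx":0,"dy":-3,"dz":4,"turn":0},{"dx":0,"dy":-6,"dz":8,"turn":0},{"dx":0,"dy":-9,"dz":12,"turn":0},{"dx":1,"dy":-12,"dz":16,"turn":0},{"dx":1,"dy":-16,"dz":20,"turn":0},{"dx":1,"dy":-19,"dz":24,"turn":0},{"dx":1,"dy":-26,"dz":31,"turn":0},{"dx":2,"dy":-34,"dz":38,"turn":0},{"dx":2,"dy":-41,"dz":44,"turn":0},{"dx":2,"dy":-41,"dz":44,"turn":0}]' --grip 0

```text
clock: 9.95
tcp_pos: [0.5418, 0.2275, 0.2197]
eef_rot: [-0.072, 3.14, 0.008]
contact_force: [-1.3, 8.0, -1.3]
opening: 0.139
finger_force: 58.8
```

```bash
python3 - <<'E'
from h import *
im=bot.get_image("side")[:,:,::-1]
cv2.imwrite("pics/s2.png",cv2.resize(im[120:380,200:520],None,fx=2,fy=2,interpolation=cv2.INTER_CUBIC))
E
```

```text
(no output)
```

View pics/s2.png

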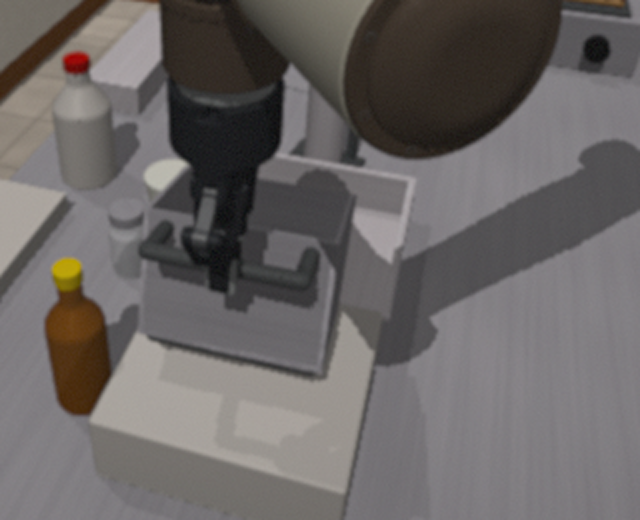

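carry_out --motion '[{"dx":0,"dy":-8,"dz":6,"turn":0},{"dx":1,"dy":-17,"dz":12,"turn":0},{"dx":1,"dy":-25,"dz":17,"turn":0},{"dx":2,"dy":-34,"dz":22,"turn":0},{"dx":2,"dy":-43,"dz":27,"turn":0},{"dx":2,"dy":-53,"dz":31,"turn":0},{"dx":3,"dy":-62,"dz":34,"turn":0},{"dx":3,"dy":-72,"dz":37,"turn":0},{"dx":4,"dy":-82,"dz":40,"turn":0},{"dx":4,"dy":-92,"dz":42,"turn":0},{"dx":5,"dy":-102,"dz":44,"turn":0},{"dx":5,"dy":-102,"dz":44,"turn":0}]' --grip 0

```text
clock: 11.5
tcp_pos: [0.5467, 0.1239, 0.2669]
eef_rot: [-0.073, 3.139, 0.004]
contact_force: [-6.4, 5.1, 11.7]
opening: 0.138
finger_force: 64.5
```

carry_out --motion '[{"dx":0,"dy":-10,"dz":2,"turn":0},{"dx":1,"dy":-20,"dz":3,"turn":0},{"dx":1,"dy":-31,"dz":3,"turn":0},{"dx":2,"dy":-41,"dz":3,"turn":0},{"dx":2,"dy":-51,"dz":2,"turn":0},{"dx":3,"dy":-61,"dz":1,"turn":0},{"dx":3,"dy":-71,"dz":-1,"turn":0},{"dx":4,"dy":-81,"dz":-3,"turn":0},{"dx":4,"dy":-91,"dz":-6,"turn":0},{"dx":4,"dy":-91,"dz":-6,"turn":0}]' --grip 0

```text
clock: 12.75
tcp_pos: [0.5507, 0.0306, 0.2581]
eef_rot: [0.071, -3.139, 0.003]
contact_force: [-1.3, -2.1, 4.6]
opening: 0.137
finger_force: 69.0
```

carry_out --motion '[{"dx":0,"dy":-10,"dz":-3,"turn":0},{"dx":1,"dy":-19,"dz":-7,"turn":0},{"dx":1,"dy":-29,"dz":-11,"turn":0},{"dx":2,"dy":-38,"dz":-16,"turn":0},{"dx":2,"dy":-47,"dz":-21,"turn":0},{"dx":2,"dy":-55,"dz":-26,"turn":0},{"dx":2,"dy":-55,"dz":-26,"turn":0}]' --grip 0

```text
clock: 13.62
tcp_pos: [0.5538, -0.0237, 0.2315]
eef_rot: [-0.07, 3.14, -0.001]
contact_force: [-1.5, -4.9, 1.7]
opening: 0.141
finger_force: 72.0
```

```bash
python3 - <<'E'
from h import *
im=bot.get_image("scene")[:,:,::-1]
cv2.imwrite("pics/s3.png",cv2.resize(im[100:320,250:520],None,fx=2.5,fy=2.5,interpolation=cv2.INTER_CUBIC))
E
```

```text
(no output)
```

View pics/s3.png

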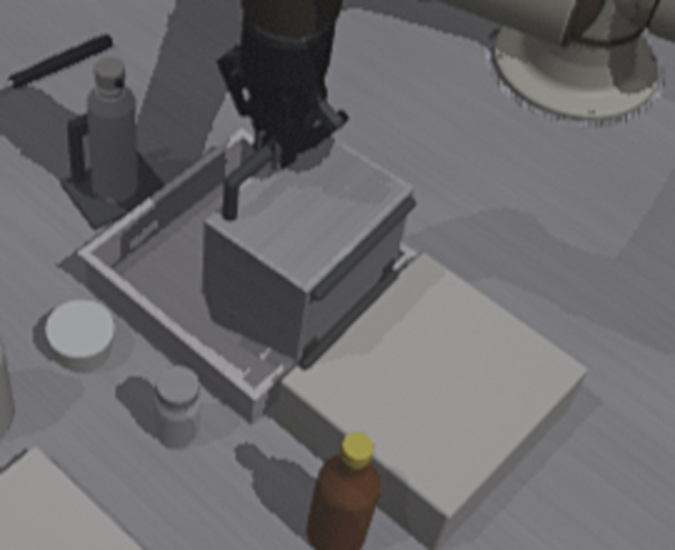

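The tub is tipped about 1.6 rad with its front edge on the block and its lip in the pan, and nothing else has moved. I go to 1.7 rad and dwell there.

carry_out --motion '[{"dx":0,"dy":-4,"dz":-3,"turn":0},{"dx":0,"dy":-8,"dz":-6,"turn":0},{"dx":0,"dy":-12,"dz":-9,"turn":0},{"dx":1,"dy":-16,"dz":-12,"turn":0},{"dx":1,"dy":-16,"dz":-12,"turn":0},{"dx":1,"dy":-16,"dz":-12,"turn":0},{"dx":1,"dy":-16,"dz":-12,"turn":0},{"dx":1,"dy":-16,"dz":-12,"turn":0},{"dx":1,"dy":-16,"dz":-12,"turn":0},{"dx":1,"dy":-16,"dz":-12,"turn":0},{"dx":1,"dy":-16,"dz":-12,"turn":0},{"dx":1,"dy":-16,"dz":-12,"turn":0}]' --grip 0

```text
clock: 15.18
tcp_pos: [0.5536, -0.0384, 0.2198]
eef_rot: [0.072, -3.139, -0.001]
contact_force: [-3.5, -0.4, -5.1]
opening: 0.134
finger_force: 72.7
```

```bash
python3 - <<'E'
from h import *
im=bot.get_image("scene")[:,:,::-1];im2=bot.get_image("wrist")[:,:,::-1]
m=np.zeros((440,800,3),np.uint8)
m[:240,:400]=0
a=cv2.resize(im[120:300,270:450],(400,400));b=cv2.resize(im2,(400,250));m[:400,:400]=a;m[:250,400:]=b
cv2.imwrite("pics/s4.png",m)
E
```

```text
(no output)
```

View pics/s4.png

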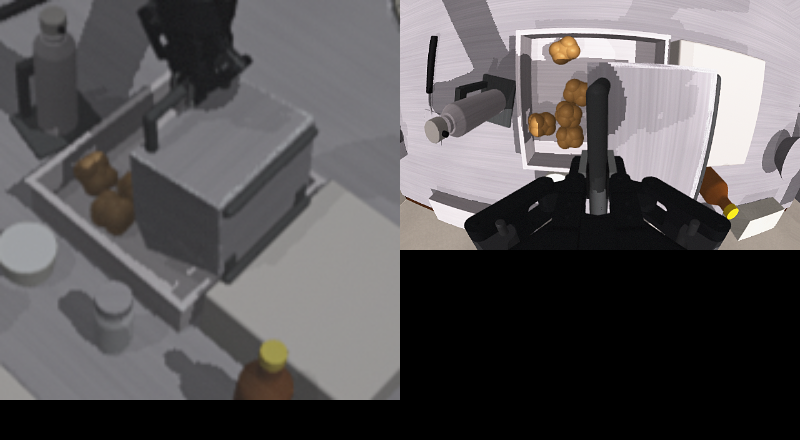

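The wrist view shows all five potatoes in the pan, near (565,50), (575,93), (568,115), (541,125) and (569,137). I rock the tub back along the same arc.

carry_out --motion '[{"dx":0,"dy":8,"dz":6,"turn":0},{"dx":-1,"dy":16,"dz":12,"turn":0},{"dx":-1,"dy":25,"dz":18,"turn":0},{"dx":-2,"dy":34,"dz":23,"turn":0},{"dx":-2,"dy":43,"dz":27,"turn":0},{"dx":-2,"dy":52,"dz":31,"turn":0},{"dx":-3,"dy":62,"dz":35,"turn":0},{"dx":-3,"dy":72,"dz":38,"turn":0},{"dx":-4,"dy":81,"dz":41,"turn":0},{"dx":-4,"dy":91,"dz":43,"turn":0},{"dx":-5,"dy":101,"dz":45,"turn":0},{"dx":-5,"dy":111,"dz":46,"turn":0}]' --grip 0

```text
clock: 16.77
tcp_pos: [0.5487, 0.073, 0.2655]
eef_rot: [0.072, -3.139, 0.0]
contact_force: [-0.1, -1.2, -15.7]
opening: 0.142
finger_force: 65.9
```

carry_out --motion '[{"dx":0,"dy":0,"dz":-1,"turn":0},{"dx":0,"dy":0,"dz":-2,"turn":0},{"dx":0,"dy":0,"dz":-3,"turn":0},{"dx":0,"dy":0,"dz":-3,"turn":0}]' --grip 0

```text
clock: 17.27
tcp_pos: [0.5493, 0.0721, 0.264]
eef_rot: [-0.072, 3.14, 0.0]
contact_force: [-0.8, 1.1, -10.2]
opening: 0.139
finger_force: 66.5
```

carry_out --motion '[{"dx":0,"dy":0,"dz":-1,"turn":0},{"dx":0,"dy":0,"dz":-2,"turn":0},{"dx":0,"dy":0,"dz":-4,"turn":0},{"dx":0,"dy":0,"dz":-4,"turn":0}]' --grip 0

```text
clock: 17.77
tcp_pos: [0.55, 0.0712, 0.2637]
eef_rot: [-0.073, 3.135, -0.003]
contact_force: [-6.6, -3.0, 5.4]
opening: 0.14
finger_force: 68.4
```

carry_out --motion '[{"dx":0,"dy":10,"dz":2,"turn":0},{"dx":-1,"dy":20,"dz":2,"turn":0},{"dx":-1,"dy":31,"dz":2,"turn":0},{"dx":-2,"dy":41,"dz":1,"turn":0},{"dx":-2,"dy":51,"dz":0,"turn":0},{"dx":-3,"dy":61,"dz":-2,"turn":0},{"dx":-3,"dy":71,"dz":-4,"turn":0},{"dx":-4,"dy":81,"dz":-6,"turn":0},{"dx":-4,"dy":91,"dz":-9,"turn":0},{"dx":-4,"dy":91,"dz":-9,"turn":0}]' --grip 0

```text
clock: 19.02
tcp_pos: [0.5473, 0.1659, 0.2567]
eef_rot: [-0.075, 3.13, 0.008]
contact_force: [-8.4, 4.1, 11.5]
opening: 0.138
finger_force: 74.6
```

carry_out --motion '[{"dx":0,"dy":10,"dz":-2,"turn":0},{"dx":-1,"dy":19,"dz":-6,"turn":0},{"dx":-1,"dy":28,"dz":-11,"turn":0},{"dx":-2,"dy":37,"dz":-16,"turn":0},{"dx":-2,"dy":46,"dz":-21,"turn":0},{"dx":-3,"dy":54,"dz":-27,"turn":0},{"dx":-3,"dy":62,"dz":-33,"turn":0},{"dx":-3,"dy":70,"dz":-40,"turn":0},{"dx":-3,"dy":70,"dz":-40,"turn":0}]' --grip 0

```text
clock: 20.15
tcp_pos: [0.5458, 0.24, 0.2174]
eef_rot: [-0.077, 3.125, 0.019]
contact_force: [-8.1, 11.9, 12.1]
opening: 0.137
finger_force: 79.8
```

```bash
python3 - <<'E'
from h import *
a=bot.get_image("side")[:,:,::-1];b=bot.get_image("scene")[:,:,::-1]
m=np.hstack([cv2.resize(a[150:370,200:420],(400,400)),cv2.resize(b[140:320,330:510],(400,400))])
cv2.imwrite("pics/s5.png",m)
E
```

```text
(no output)
```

View pics/s5.png

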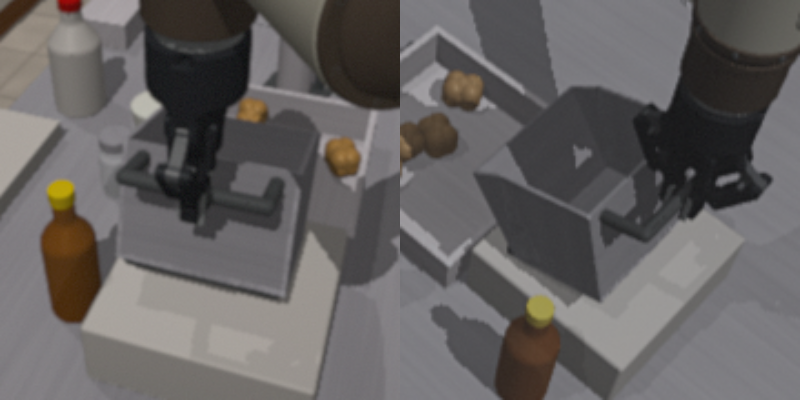

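carry_out --motion '[{"dx":0,"dy":4,"dz":-4,"turn":0},{"dx":0,"dy":7,"dz":-7,"turn":0},{"dx":-1,"dy":11,"dz":-11,"turn":0},{"dx":-1,"dy":14,"dz":-14,"turn":0},{"dx":-1,"dy":18,"dz":-18,"turn":0},{"dx":-1,"dy":21,"dz":-22,"turn":0},{"dx":-1,"dy":24,"dz":-26,"turn":0},{"dx":-1,"dy":27,"dz":-30,"turn":0},{"dx":-1,"dy":27,"dz":-30,"turn":0}]' --grip 0

```text
clock: 21.38
tcp_pos: [0.545, 0.2662, 0.1849]
eef_rot: [-0.075, 3.127, 0.018]
contact_force: [-1.0, 8.7, 2.0]
opening: 0.14
finger_force: 81.3
```

carry_out --motion '[{"dx":0,"dy":2,"dz":-2,"turn":0},{"dx":0,"dy":3,"dz":-4,"turn":0},{"dx":0,"dy":4,"dz":-6,"turn":0},{"dx":0,"dy":5,"dz":-7,"turn":0},{"dx":0,"dy":5,"dz":-7,"turn":0}]' --grip 0

```text
clock: 22.0
tcp_pos: [0.5452, 0.2711, 0.1783]
eef_rot: [-0.075, 3.127, 0.017]
contact_force: [-1.6, 10.5, 3.2]
opening: 0.134
finger_force: 81.6
```

carry_out --motion '[{"dx":0,"dy":1,"dz":-1,"turn":0},{"dx":0,"dy":1,"dz":-2,"turn":0},{"dx":0,"dy":2,"dz":-3,"turn":0},{"dx":0,"dy":2,"dz":-3,"turn":0}]' --grip 0

```text
clock: 22.5
tcp_pos: [0.5452, 0.2732, 0.1755]
eef_rot: [-0.075, 3.127, 0.017]
contact_force: [-2.9, 10.3, 3.1]
opening: 0.144
finger_force: 81.7
```

carry_out --motion '[{"dx":0,"dy":0,"dz":-1,"turn":0},{"dx":0,"dy":0,"dz":-2,"turn":0},{"dx":0,"dy":0,"dz":-3,"turn":0},{"dx":0,"dy":0,"dz":-3,"turn":0}]' --grip 0

```text
clock: 23.0
tcp_pos: [0.5459, 0.2736, 0.1732]
eef_rot: [-0.076, 3.125, 0.019]
contact_force: [-2.5, 10.7, 5.4]
opening: 0.137
finger_force: 82.0
```

```bash
python3 - <<'E'
from h import *
a=bot.get_image("side")[:,:,::-1];b=bot.get_image("scene")[:,:,::-1]
m=np.hstack([cv2.resize(a[190:350,220:380],(400,400),interpolation=cv2.INTER_CUBIC),cv2.resize(b[180:320,360:500],(400,400),interpolation=cv2.INTER_CUBIC)])
cv2.imwrite("pics/s6.png",m)
E
```

```text
(no output)
```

View pics/s6.png

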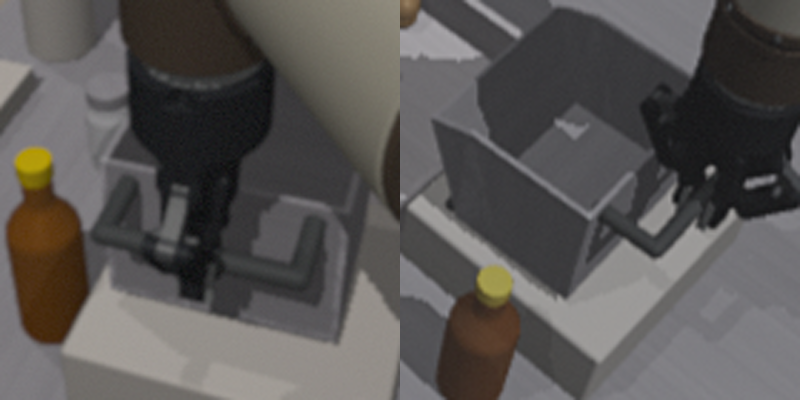

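The tub is almost upright, with a thin dark line under its back runner in the side view. I triangulate the bar's left corner, scene (449.6,265.8) and side (260,282.8), and a rim corner.

```bash
python3 - <<'E'
from h import *
print(tri("scene",(449.6,265.8),"side",(260,282.8)),tri("scene",(430,255.3),"side",(264,254)))
E
```

```text
(array([0.60581694, 0.27631883, 0.20205685]), np.float64(0.0015035387399769532)) (array([0.61967212, 0.23356512, 0.2146006 ]), np.float64(0.0048452238876888825))
```

carry_out --motion '[{"dx":0,"dy":0,"dz":-1,"turn":0},{"dx":0,"dy":0,"dz":-2,"turn":0},{"dx":0,"dy":0,"dz":-3,"turn":0},{"dx":0,"dy":0,"dz":-3,"turn":0}]' --grip 0

```text
clock: 23.6
tcp_pos: [0.545, 0.2728, 0.1688]
eef_rot: [-0.075, 3.128, 0.017]
contact_force: [-2.3, 9.2, 0.8]
opening: 0.141
finger_force: 82.4
```

carry_out --motion '[{"dx":0,"dy":0,"dz":0,"turn":0},{"dx":0,"dy":0,"dz":0,"turn":0},{"dx":0,"dy":0,"dz":0,"turn":0},{"dx":0,"dy":0,"dz":0,"turn":0}]' --grip 40

```text
clock: 24.1
tcp_pos: [0.5417, 0.2673, 0.1648]
eef_rot: [-0.072, 3.139, 0.0]
contact_force: [0.7, -1.0, 1.0]
opening: 0.405
finger_force: 0.5
```

carry_out --motion '[{"dx":0,"dy":3,"dz":0,"turn":0},{"dx":0,"dy":6,"dz":0,"turn":0},{"dx":0,"dy":6,"dz":0,"turn":0}]' --grip 45

```text
clock: 24.48
tcp_pos: [0.541, 0.2736, 0.164]
eef_rot: [0.073, -3.14, 0.001]
contact_force: [0.2, 0.2, 0.3]
opening: 0.453
finger_force: 0.0
```

carry_out --motion '[{"dx":0,"dy":0,"dz":5,"turn":0},{"dx":0,"dy":0,"dz":15,"turn":0},{"dx":0,"dy":0,"dz":30,"turn":0},{"dx":0,"dy":0,"dz":55,"turn":0},{"dx":0,"dy":0,"dz":85,"turn":0},{"dx":0,"dy":5,"dz":110,"turn":0},{"dx":0,"dy":30,"dz":125,"turn":0},{"dx":0,"dy":60,"dz":130,"turn":0},{"dx":0,"dy":90,"dz":130,"turn":0},{"dx":0,"dy":90,"dz":130,"turn":0}]' --grip 45

```text
clock: 25.72
tcp_pos: [0.5409, 0.3651, 0.2948]
eef_rot: [-0.076, 3.14, 0.001]
contact_force: [-0.6, 0.8, -0.1]
opening: 0.447
finger_force: 0.0
```

```bash
python3 - <<'E'
from h import *
a=bot.get_image("side")[:,:,::-1];b=bot.get_image("scene")[:,:,::-1]
m=np.hstack([cv2.resize(a[190:350,220:380],(400,400),interpolation=cv2.INTER_CUBIC),cv2.resize(b[110:310,270:470],(400,400),interpolation=cv2.INTER_CUBIC)])
cv2.imwrite("pics/s7.png",m)
E
```

```text
(no output)
```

View pics/s7.png

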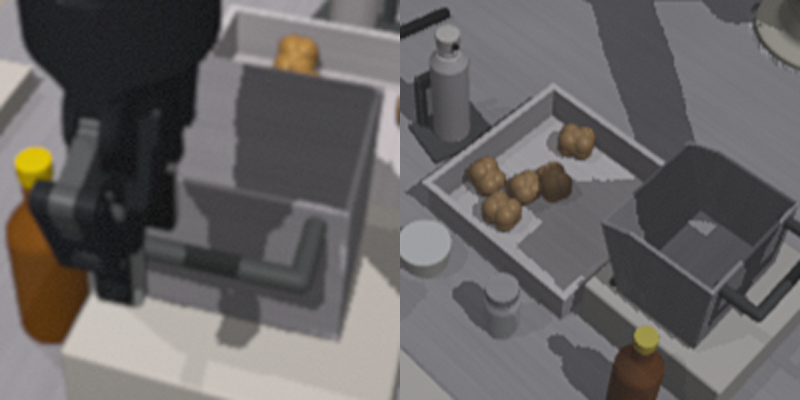

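The tub stands upright on the block and the gripper is clear of it. All five potatoes lie in the pan (right half, around (485–575, 140–210)), and the cap is up. I hand the job in.

```bash
python3 -c "
from workcell import bot
print(bot.finish_job())"
```

```text
the job is handed in; nothing more can be done
None
```

I pressed and released the cap, tipped all five potatoes into the pan, stood the tub upright on the block and let go. I then handed the job in at about 26 s; no verdict came back.

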